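# Charge the dosing lock and drop the pots through the gate

### The job

Get the dosing lock ready for the plating bath: press the lid of every pot on the bench fully home and drop every pot into the hopper while its slide gate is shut, then put the cover on the hopper mouth and press both of its ends down until it sits flush on the rim. Only when the cover is sealed, draw the slide gate out to its end stop so that all the pots fall into the tray underneath. Leave the cover on and the gate open, and do not disturb the tape, the tweezers or the brush.

Things in the scene. Friction and masses are not known exactly. Their poses are not given: they have to be found in the camera images.
- hopper: Dosing lock, fixed on the bench: upright grey metal box 76 x 128 mm (x, y), 196 mm high, open on top, with a straight shaft 66 x 112 mm inside, walls 5 mm (short ends 8). The shut slide gate is the shaft's floor, its top 102 mm above the bench (94 below the rim); under it is the tray. Origin: centre of the underside; z up, y along the long side; the gate draws out along -y. May be turned a little.
- hopper_mouth (a point): Centre of the hopper's open mouth, level with the rim, 196 mm above the bench; axes as the hopper's. A snap catch stands 6 mm above the rim in the middle of each short end, until it is pressed.
- tray_floor (a point): Centre of the tray floor in the bottom of the dosing lock (5 mm above the bench), under the gate; axes as the hopper's. Pots lying in the tray are all below the gate.
- gate (a joint): Slide gate, m: 0 shut, 0.116 fully out at its end stop. It slides along the hopper's -y, about 2 N, and stays where it is left.
- gate_grip (a point): Point in the gate's handle: an upright steel tab beyond the hopper's -y end, 28 mm wide (along the hopper's x), 8 mm thick (along y), its top 18 mm above this point. The point is 174 mm above the bench and, gate shut, 114 mm from the hopper's centre (50 mm clear of its end wall). Moves with the gate; axes as the hopper's.
- catch_near_gate (a joint): Black snap catch in the rim of the hopper's -y end, 60 mm from the centre, m: 0 up (6 mm above the rim), 0.006 down, flush. Takes 6 N to move, more than the cover weighs, and stays where it is pushed. The cover rests on the two catches until each end is pressed home.
- catch_far_end (a joint): The same snap catch in the rim of the hopper's +y end.
- cover_grip (a point): Loose cover (about 200 g): grey plate 82 x 134 x 6 mm (x, y, z), under it a plug 60 x 106 x 10 mm that enters the mouth with 3 mm spare each side, on top a black grip rib 12 mm thick (x), 44 long (y), 34 high. Point in the rib, 22 mm over the plate's top, 38 over the plug's underside, 34 over the rim on raised catches, 28 when seated. Either way round fits. Lies right way up at first.
- cover_end_a (a point): Point on top of the cover's plate, 50 mm from its centre towards the cover's own +y end: a good place to press.
- cover_end_b (a point): Point on top of the cover's plate, 50 mm from its centre towards the cover's own -y end: a good place to press.
- pot_0_mid (a point): Loose square dosing pot (80 g) standing on the bench: grey body 40 x 40 x 34 mm, white neck, black push-on lid 39 x 39 x 6 mm; 45 mm high with the lid up, 40 with it home. Point on its centre line, 20 mm above its underside; z out of the lid, x and y square to the sides. Two or three of the three pots are there; None if absent.
- pot_1_mid (a point): Loose square dosing pot (80 g) standing on the bench: grey body 40 x 40 x 34 mm, white neck, black push-on lid 39 x 39 x 6 mm; 45 mm high with the lid up, 40 with it home. Point on its centre line, 20 mm above its underside; z out of the lid, x and y square to the sides. Two or three of the three pots are there; None if absent.
- pot_2_mid (a point): Loose square dosing pot (80 g) standing on the bench: grey body 40 x 40 x 34 mm, white neck, black push-on lid 39 x 39 x 6 mm; 45 mm high with the lid up, 40 with it home. Point on its centre line, 20 mm above its underside; z out of the lid, x and y square to the sides. Two or three of the three pots are there; None if absent.
- pot_0_lid (a joint): Lid of pot_0, m: 0 standing 5 mm proud, 0.005 fully home. Takes 6 N to move and stays where it is pushed. None if absent.
- pot_1_lid (a joint): Lid of pot_1, m: 0 standing 5 mm proud, 0.005 fully home. Takes 6 N to move and stays where it is pushed. None if absent.
- pot_2_lid (a joint): Lid of pot_2, m: 0 standing 5 mm proud, 0.005 fully home. Takes 6 N to move and stays where it is pushed. None if absent.
- rectifier: The fixed power supply behind the hopper, an obstacle: a box 301 x 408 x 163 mm (x, y, z); origin at the centre of its underside, axes as the world's.
- tweezers: Bystander: steel tweezers, 126 x 15 x 9 mm, lying on the bench; origin at the centre of the underside.
- masking_tape: Bystander: roll of paper tape lying flat, 68 mm across, 24 mm high; origin at the centre of the underside.
- paint_brush: Bystander: paint brush, 147 x 9 x 9 mm, lying along the front edge of the bench before the hopper; origin at the centre of the underside, x along the brush.
There are look-alikes about, which are no part of the job. What is shaped like the part that bears pot_1_mid but yellow is not meant.

How it is judged:
By the outcome, as a careful person would: the job done as asked, in the order asked, and still so for the second after the job is handed in, with the robot touching nothing.
Of pot_0, pot_1, pot_2 only 2 to 3 are there at a start; the rules pass over those that are not, and their reading is None.
At some moment in a run one of pot_0, pot_1, pot_2 may be knocked a few centimetres aside while the robot is not near it.
It also fails if it takes over 210 s, if anything falls off the work surface, if the arm or the gripper's body presses on something with over 40 N, if the wrist force passes 120 N, or if a joint passes its speed limit or range.

### The arm

A 6-joint arm with a two-finger parallel gripper is mounted at the origin on a cart in front of the work surface, level with it; the furniture and walls round the work are solid. World frame = base frame: x ahead of the robot, y to its left, z up, the work surface at z = 0. Lengths are in m, angles in rad, forces in N, time in s.
With the tool pointing down it reaches from about 0.325 to 0.775 m from the base axis. Payload 9.3 kg.
Tool frame: the origin (TCP) lies on the centre line of the jaws, within the pads' length; the fingertips stand arm.nose_length ahead of it and the grasp point (between the pads) lies 6 mm ahead of it (arm.nose_length is the distance from the TCP to the fingertips, in m); z points along the fingers, y is the line along which they close (so a half turn about z gives the same grasp; the last joint's range is limited). The gripper opens to 85 mm and grips with 20 to 120 N. Pads are 22 mm wide; open, the fingers measure 114 mm over their backs; the gripper's body (76 mm by 85 mm) begins 54 mm behind the grasp point. The pads swing forward as they close: fully open they stand 13 mm farther back than shut.
Start: joints at [-1.481, 0.259, 0.021, 1.334, 0, 1.418], TCP at [0.132, -0.534, 0.256] pointing down, gripper open.
Joint ranges: [-3.04, 3.04], [-0.91, 1.82], [-1.04, 1.36], [-1.92, 1.95], [-1.52, 1.45], [-3.14, 3.14]. Speed limits (rad/s): [2.22, 2.22, 2.79, 3.14, 3.14, 3.14].

### API

Orientations are given as a rotation vector (axis times angle).
In Python, from station import arm gives the robot as it stands. The module is installed in compiled form; this text tells all that it offers.
- The arm moves only by the tool drive_tool, never from a script. Its argument "deltas" is a list of rows, each a list of 2 entries, a list of its own where there are three numbers: the shift along the tool's x, y, z in mm, then the turn, a rotation vector about the tool's x, y, z in degrees. A call has 1 to 20 rows; each row shifts and turns the commanded pose from where the row before left it, along the tool's axes as they then stand; what a row does not reach is not made up. A row lasts 1/12 s, in which the tool goes at most 41.7 mm and 7.16 degrees, less where a joint would pass 70% of its speed; a pose out of reach is approached as far as the arm can. A call is refused whole if a number of a shift passes 41.7 or a number of a turn 7.16, either way. A call with a gripper value outside its range is refused whole. "claw" is the opening, from 0 (shut) to 1 (fully open), set as the call begins (left out, the last holds). The fingers move at their own pace and stop on an object; "squeeze" is the grip in N (left out, the last holds). Time passes only in rows, so rows that do not move let the fingers close. It gives the time, the measured TCP pose, the force, the opening and the grip force at its end, in the units of the state.
- arm.state(): the state, without advancing time (a new reading comes with each control period).
- arm.grab_frame(name): name is "scene" or "top" or "wrist"; returns the picture (400x640x3 uint8, blue, green, red); there is no depth.
- arm.get_calibration(name): a dict with "fx", "fy", "cx", "cy" (pixels), "rvec" (rotation vector, rad) and "tvec" (3), from world to camera coordinates, as OpenCV has them; the wrist camera has in their place "hand_eye" (4x4, takes a point from camera to tool coordinates, whose origin is the TCP and whose axes are the flange's). Camera axes: x right, y down, z forward; pixel columns grow to the right and rows downward; lengths in m; the calibration is good to about 2 mm. A picture is of the moment at which its call begins: read the wrist's pose just before it. get_calibration takes no time and is no camera call.
- arm.job_done(): hands the job in; it is judged then, once.
Trained networks look in the newest picture that a camera, given by its name, has taken for a name from the list of things; names that differ only in an ending like _2 or _b are one class to them, and where a whole thing is asked for, a point or a joint stands for the part that bears it (a point fixed in the world has none). Each returns a list of dicts, best first, with "conf" (0 to 1); they miss things now and then, are a little off and sometimes report something else, mostly with a low value. They report only what shows in the picture. A call takes as long as a camera call. They do not tell look-alikes from the thing itself.
- arm.find_in(label, camera): "rect" ([left, top, right, bottom] in pixels, round what is visible of it).
- arm.silhouettes(label, camera): "mask" (400x640 bool, what is visible of it) and "rect" ([left, top, right, bottom] in pixels, round what is visible of it).
- arm.tip_of(label, camera): "at" ([column, row] in pixels: a listed point, or the origin of a listed thing).
The state is a dict: "t": time; "qpos": joint angles; "joint_velocities": joint speeds; "effort": joint torques, N m; "position": TCP position; "tool_rot": TCP orientation; "force": force on the tool from outside, world axes, zero at the start; "wrist_torque": the same for the moment, N m; "finger_gap": opening from 0.0 (shut) to 1.0 (fully open); "grip_force": force on a finger pad.
Only numpy, scipy, OpenCV 4.12 (cv2) and the standard library are available. Lean on these libraries where they do the work, as an engineer would, in place of code of your own. Each camera call takes 0.05 s, during which the arm holds its last target. There are 200 camera calls.

## Working session

There is one attempt and no reset: what is moved stays moved. The work goes in short steps, Python scripts to look and compute and a tool call to move; the robot and the scene stay as the last step left them, time stands still between calls to the robot, and variables do not carry over. Pictures are saved under pics/ and viewed, at most 14 in all, crops included, and the job is handed in when it is done.

Besides the shell and the picture viewer there is one more tool, called after ">>>" as a command line: name --argument value ..., lists and objects as JSON in quotes. drive_tool: Moves the arm, as the interface text tells. Its arguments: {"type":"object","properties":{"deltas":{"type":"array"},"claw":{"type":"number"},"squeeze":{"type":"number"}},"required":["deltas"]}

```bash
mkdir -p pics
cat > h.py <<'E'
import numpy as np, cv2
from scipy.spatial.transform import Rotation as R
from station import arm
def cam(n):
    c=arm.get_calibration(n); K=np.array([[c['fx'],0,c['cx']],[0,c['fy'],c['cy']],[0,0,1.]])
    if 'hand_eye' in c:
        s=arm.state(); T=np.eye(4); T[:3,:3]=R.from_rotvec(s['tool_rot']).as_matrix(); T[:3,3]=s['position']
        T=T@np.array(c['hand_eye']); return K,T[:3,:3],T[:3,3]
    Rm=R.from_rotvec(np.ravel(c['rvec'])).as_matrix(); return K,Rm.T,-Rm.T@np.ravel(c['tvec'])
def px2w(n,uv,z):
    K,Rc,o=cam(n); d=Rc@np.linalg.solve(K,[uv[0],uv[1],1.]); return o+d*(z-o[2])/d[2]
def w2px(n,p):
    K,Rc,o=cam(n); q=K@(Rc.T@(np.array(p)-o)); return q[:2]/q[2]
E
python3 - <<'E'
from h import *
for n in ['top','scene']:
    cv2.imwrite(f'pics/{n}0.png',arm.grab_frame(n))
s=arm.state(); print(s['position'],s['tool_rot'],s['finger_gap'],arm.nose_length,s['t'])
Z=dict(hopper=0,hopper_mouth=.196,gate_grip=.174,cover_grip=.038,pot_0_mid=.02,masking_tape=0,tweezers=0,paint_brush=0,cover_end_a=.016,cover_end_b=.016)
for l,z in Z.items():
    for d in arm.tip_of(l,'top')[:5]:
        print(l,round(d['conf'],2),np.round(d['at']),np.round(px2w('top',d['at'],z),3))
print(cam('top')[2],cam('scene')[2])
E
```

```text
[ 0.13219632 -0.53365633  0.25573961] [-3.11732992e+00 -3.80289134e-01 -4.28411076e-05] 1.0017924341444762 0.025 0.1
hopper 0.66 [284. 250.] [0.468 0.147 0.   ]
hopper_mouth 0.61 [279. 247.] [0.465 0.136 0.196]
gate_grip 0.6 [315. 241.] [0.484 0.03  0.174]
cover_grip 0.81 [388. 200.] [ 0.639 -0.214  0.038]
pot_0_mid 0.67 [374. 257.] [ 0.444 -0.163  0.02 ]
masking_tape 0.76 [374. 163.] [ 0.783 -0.17   0.   ]
masking_tape 0.39 [425. 175.] [ 0.736 -0.355  0.   ]
tweezers 0.52 [426. 178.] [ 0.727 -0.357  0.   ]
paint_brush 0.65 [320. 263.] [0.422 0.022 0.   ]
cover_end_a 0.76 [370. 197.] [ 0.653 -0.154  0.016]
cover_end_a 0.72 [400. 204.] [ 0.627 -0.259  0.016]
cover_end_b 0.76 [370. 197.] [ 0.653 -0.154  0.016]
cover_end_b 0.72 [400. 204.] [ 0.627 -0.259  0.016]
[ 0.38173525 -0.03258656  1.32074983] [0.06219624 0.46719614 0.81386212]
```

Run:
```python
import cv2
a=cv2.imread('pics/top0.png')[120:340,220:500]
cv2.imwrite('pics/c1.png',cv2.resize(a,None,fx=2.7,fy=2.7,interpolation=cv2.INTER_CUBIC))
```

```text
(no output)
```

View pics/c1.png

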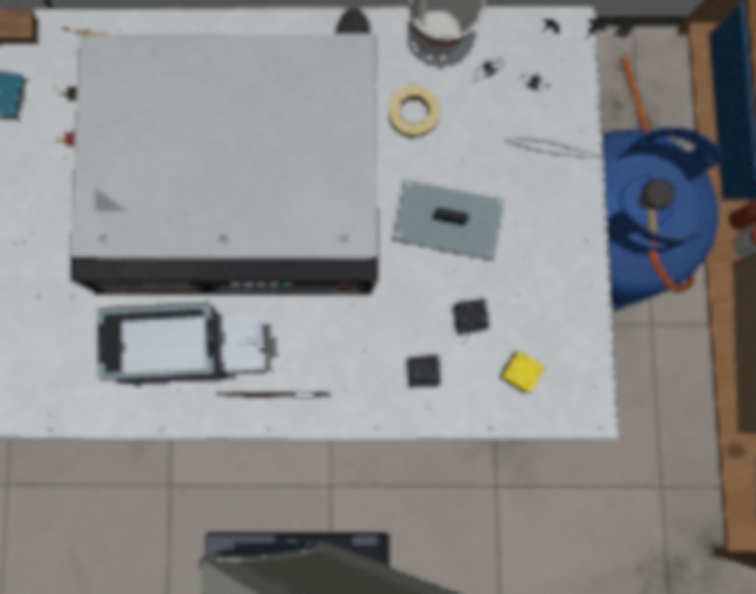

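View pics/scene0.png

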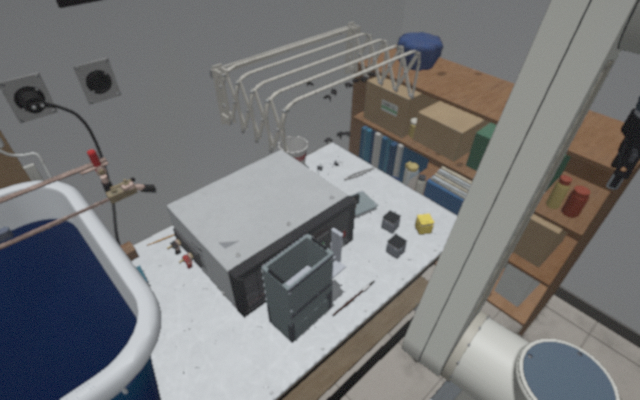

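The bench holds two black-lidded pots (crop (470,316) and (423,371)) and the yellow look-alike at (523,371). The cover lies at (448,218), the hopper at lower left, and its gate tab at (268,340), pointing -y. Next I'll measure positions and yaw.

```bash
cat >> h.py <<'E'
def yaw():
    m=R.from_rotvec(arm.state()['tool_rot']).as_matrix(); return np.degrees(np.arctan2(m[1,0],m[0,0]))
def plan(p,y=None):
    """turn about tool z first (deg), then shift in new tool axes (mm)"""
    s=arm.state(); r=R.from_rotvec(s['tool_rot']); y0=yaw(); t=0
    if y is not None: t=-((y-y0+90)%180-90)   # tool z down: +turn lowers world yaw; half turn equal
    r=r*R.from_rotvec([0,0,np.radians(t)])
    d=r.inv().apply(np.array(p)-s['position'])*1000
    print('turn z',round(t,1),'shift',np.round(d,1),'rows>=',int(np.ceil(max(abs(d))/41.7)),'| pos',np.round(s['position'],4),'yaw',round(y0,1),'q',np.round(s['qpos'],2))
def rect(n,mask,z):
    c=max(cv2.findContours(mask.astype(np.uint8),0,2)[0],key=cv2.contourArea)
    pts=np.array([px2w(n,p[0],z)[:2]*1000 for p in c],np.float32)
    b=cv2.boxPoints(cv2.minAreaRect(pts)); e=b[1]-b[0]; f=b[2]-b[1]
    L=e if np.linalg.norm(e)>np.linalg.norm(f) else f
    return b.mean(0)/1000,sorted([np.linalg.norm(e),np.linalg.norm(f)]),np.degrees(np.arctan2(L[1],L[0]))%180
E
python3 - <<'E'
from h import *
im=arm.grab_frame('top')
for d in arm.silhouettes('cover_grip','top')[:2]: print('cover',d['conf'],rect('top',d['mask'],.016))
for d in arm.silhouettes('pot_0_mid','top')[:4]: print('pot',d['conf'],d['rect'],rect('top',d['mask'],.045))
for d in arm.silhouettes('hopper','top')[:1]: print('hop',d['rect'],rect('top',d['mask'],.196))
for n,box in dict(A=(384,230,405,246),B=(368,248,386,266)).items():
    m=np.zeros((400,640),np.uint8); a,b,c,e=box; m[b:e,a:c]=im[b:e,a:c].max(2)<90; print(n,rect('top',m,.045))
print(np.round(arm.get_calibration('wrist')['hand_eye'],3),arm.get_calibration('wrist')['fx'])
plan([.47,-.17,.30],0)
E
```

```text
cover 0.97 (array([ 0.63770956, -0.20832324], dtype=float32), [np.float32(82.67293), np.float32(132.51962)], np.float32(78.23505))
pot 0.63 [369.7, 250.0, 384.0, 264.6] (array([ 0.44014567, -0.17066942], dtype=float32), [np.float32(36.47985), np.float32(40.4667)], np.float32(90.09808))
hop [258.8, 230.0, 317.3, 259.9] (array([0.4650558 , 0.11393036], dtype=float32), [np.float32(86.990776), np.float32(182.90117)], np.float32(92.907646))
A (array([ 0.5097819 , -0.22905234], dtype=float32), [np.float32(35.29304), np.float32(37.27044)], np.float32(97.94159))
B (array([ 0.44179624, -0.16892508], dtype=float32), [np.float32(33.170555), np.float32(36.598328)], np.float32(90.12756))
[[ 0.    -0.945 -0.327  0.085]
 [ 1.     0.    -0.     0.001]
 [ 0.001 -0.327  0.945 -0.117]
 [ 0.     0.     0.     1.   ]] 312.9998666161419
turn z 13.9 shift [ 337.8 -363.9  -43.7] rows>= 9 | pos [ 0.1322 -0.5339  0.2563] yaw 13.9 q [-1.48  0.26  0.02  1.33  0.    1.42]
```

```bash
cat >> h.py <<'E'
from scipy.linalg import logm,expm
def T(r,p): m=np.eye(4); m[:3,:3]=r.as_matrix(); m[:3,3]=p; return m
def down(y): return R.from_euler('z',y,degrees=True)*R.from_euler('x',180,degrees=True)
def plan(p,y,n=None,f=None):
    """constant row (shift mm, turn deg) times n from pose f (or present) to p, yaw y, tool down"""
    s=arm.state(); A=T(R.from_rotvec(s['tool_rot']),s['position']) if f is None else T(down(f[1]),f[0])
    L=logm(np.linalg.inv(A)@T(down(y),p)).real
    rot=np.degrees([L[2,1],L[0,2],L[1,0]])
    n=n or max(1,int(np.ceil(max(np.abs(L[:3,3]).max()*1000/30,np.abs(rot).max()/5))))
    D=expm(L/n); print('n',n,'row',np.round(D[:3,3]*1000,1),np.round(rot/n,2),'| pos',np.round(s['position'],4),'yaw',round(yaw(),1),'F',np.round(s['force'],1),'gap',round(s['finger_gap'],3),'t',s['t'])
E
python3 - <<'E'
from h import *
plan([.475,-.14,.28],90)
E
```

```text
n 19 row [29.6  0.5 -1.2] [ 0. -0. -4.] | pos [ 0.1322 -0.5339  0.2563] yaw 13.9 F [ 0.1 -0.   0.4] gap 0.996 t 0.8
```

>>> drive_tool --deltas '[[[29.6,0.5,-1.2],[0,0,-4]],[[29.6,0.5,-1.2],[0,0,-4]],[[29.6,0.5,-1.2],[0,0,-4]],[[29.6,0.5,-1.2],[0,0,-4]],[[29.6,0.5,-1.2],[0,0,-4]],[[29.6,0.5,-1.2],[0,0,-4]],[[29.6,0.5,-1.2],[0,0,-4]],[[29.6,0.5,-1.2],[0,0,-4]],[[29.6,0.5,-1.2],[0,0,-4]],[[29.6,0.5,-1.2],[0,0,-4]],[[29.6,0.5,-1.2],[0,0,-4]],[[29.6,0.5,-1.2],[0,0,-4]],[[29.6,0.5,-1.2],[0,0,-4]],[[29.6,0.5,-1.2],[0,0,-4]],[[29.6,0.5,-1.2],[0,0,-4]],[[29.6,0.5,-1.2],[0,0,-4]],[[29.6,0.5,-1.2],[0,0,-4]],[[29.6,0.5,-1.2],[0,0,-4]],[[29.6,0.5,-1.2],[0,0,-4]],[[0,0,0],[0,0,0]]]' --claw 0

```text
t: 2.47
position: [0.4752, -0.136, 0.2797]
tool_rot: [-2.215, -2.228, -0.002]
force: [0.1, -0.1, 0.2]
finger_gap: -0.002
grip_force: 0.0
```

```bash
cat >> h.py <<'E'
def darks(im,z,n='wrist',lo=25,hi=52,th=70):
    m=(im.max(2)<th).astype(np.uint8); k,lab,st,_=cv2.connectedComponentsWithStats(m)
    for i in range(1,k):
        if st[i,4]<200: continue
        c,s,a=rect(n,lab==i,z)
        if s[0]>lo and s[1]<hi: print('dark',st[i],np.round(c,4),np.round(s,1),round(float(a)%90,1))
E
python3 - <<'E'
from h import *
s=arm.state(); print(s['position'],yaw(),s['t'],s['qpos'])
im=arm.grab_frame('wrist'); cv2.imwrite('pics/w1.png',im)
darks(im,.045)
for d in arm.silhouettes('pot_0_mid','wrist')[:4]: print('pot',d['conf'],d['rect'])
E
```

```text
[ 0.47524767 -0.13603652  0.27973336] 90.34912620132427 2.4667 [-4.49392842e-01  1.56785182e-01 -5.19930721e-02  1.36177596e+00
  1.21209471e-03  1.11531060e+00]
dark [ 274  171   36   41 1323] [ 0.4449 -0.1677] [41.3 48.7] 3.4
dark [553 174  31  29 440] [ 0.773  -0.1645] [26.5 34.9] 66.2
dark [435 202  28  41 734] [ 0.6342 -0.207 ] [28.  50.6] 78.2
dark [618 316  22  22 298] [ 0.9081 -0.3631] [30.3 38.6] 78.2
pot 0.95 [275.4, 170.4, 312.2, 213.1]
```

View pics/w1.png

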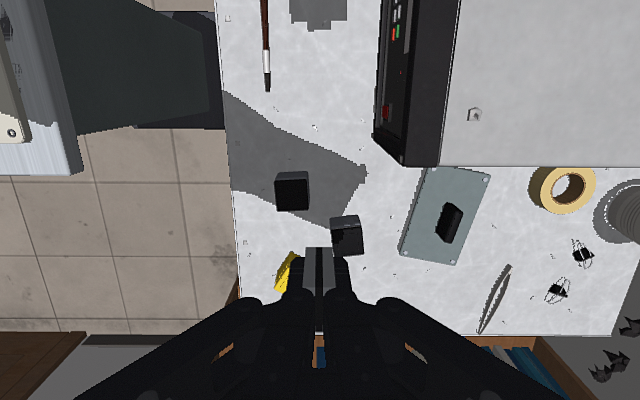

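Pot B's lid is at (292,190), pot A at (346,234), the yellow look-alike at (287,270), the cover at (440,215). Now I'll press B's lid.

Run:
```python
from h import *
plan([.443,-.169,.080],90)
```

```text
n 7 row [-4.3 -4.6 28.5] [0.01 0.   0.  ] | pos [ 0.4754 -0.1391  0.2794] yaw 90.0 F [ 0.1 -0.6  0.5] gap -0.001 t 2.5667
```

>>> drive_tool --deltas '[[[-4.3,-4.6,28.5],[0,0,0]],[[-4.3,-4.6,28.5],[0,0,0]],[[-4.3,-4.6,28.5],[0,0,0]],[[-4.3,-4.6,28.5],[0,0,0]],[[-4.3,-4.6,28.5],[0,0,0]],[[-4.3,-4.6,28.5],[0,0,0]],[[-4.3,-4.6,28.5],[0,0,0]],[[0,0,4],[0,0,0]],[[0,0,3],[0,0,0]],[[0,0,2],[0,0,0]],[[0,0,2],[0,0,0]],[[0,0,0],[0,0,0]],[[0,0,0],[0,0,0]]]'

```text
t: 3.65
position: [0.4438, -0.1704, 0.0696]
tool_rot: [2.221, 2.219, 0.001]
force: [1.5, -0.8, 2.8]
finger_gap: -0.003
grip_force: 1.2
```

>>> drive_tool --deltas '[[[0,0,1.5],[0,0,0]],[[0,0,1.5],[0,0,0]],[[0,0,1.5],[0,0,0]],[[0,0,1],[0,0,0]],[[0,0,1],[0,0,0]],[[0,0,0],[0,0,0]],[[0,0,0],[0,0,0]]]'

```text
t: 4.23
position: [0.4439, -0.1704, 0.0648]
tool_rot: [2.22, 2.217, 0.001]
force: [-6.8, 3.1, 28.4]
finger_gap: -0.002
grip_force: 14.3
```

>>> drive_tool --deltas '[[[0,0,-16],[0,0,0]],[[0,0,-16],[0,0,0]],[[-19.5,22,0],[0,0,0]],[[-19.5,22,0],[0,0,0]],[[-19.6,22,0],[0,0,0]],[[0,0,10],[0,0,0]],[[0,0,8],[0,0,0]],[[0,0,4],[0,0,0]],[[0,0,2],[0,0,0]],[[0,0,1.5],[0,0,0]],[[0,0,1.5],[0,0,0]],[[0,0,1.5],[0,0,0]],[[0,0,1.5],[0,0,0]],[[0,0,1],[0,0,0]],[[0,0,0.5],[0,0,0]],[[0,0,0],[0,0,0]],[[0,0,0],[0,0,0]]]'

```text
t: 5.65
position: [0.508, -0.2279, 0.0649]
tool_rot: [2.222, 2.22, -0.0]
force: [-8.2, 4.6, 21.4]
finger_gap: 0.003
grip_force: 11.1
```

>>> drive_tool --deltas '[[[0,0,-27],[0,0,0]],[[24,-7,-27],[0,0,0]],[[24,-7,-27],[0,0,0]],[[24,-7,-27],[0,0,0]],[[26,-7,-27],[0,0,0]],[[0,0,0],[0,0,0]],[[0,0,0],[0,0,0]],[[0,0,0],[0,0,0]]]'

```text
t: 6.32
position: [0.4807, -0.1304, 0.1976]
tool_rot: [2.222, 2.22, 0.0]
force: [0.4, -0.6, -0.9]
finger_gap: 0.003
grip_force: 0.0
```

Run:
```python
from h import *
im=arm.grab_frame('wrist'); cv2.imwrite('pics/w2.png',im)
darks(im,.04,th=60)
plan([.51,-.229,.14],98)
```

```text
dark [ 257  195   46   50 1714] [ 0.4452 -0.1641] [41.5 49. ] 3.5
n 4 row [-24.9   6.1  14.2] [-0.01 -0.   -2.02] | pos [ 0.4806 -0.1307  0.197 ] yaw 89.9 F [-0.4  0.2 -0.1] gap -0.005 t 6.3667
```

View pics/w2.png

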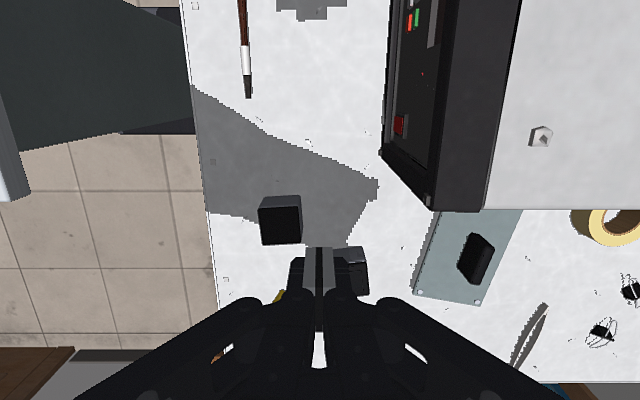

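Pot B's lid is at about (280,225). Pot A is partly hidden behind the fingers, with its right edge at column 369. I'll check by projection.

Run:
```python
from h import *
print(px2w('wrist',(280.5,225),.04), px2w('wrist',(369,263),.04))
for a in (45,135,225,315):
    t=np.radians(a+8); print(np.round(w2px('wrist',[.51+.0276*np.cos(t),-.229+.0276*np.sin(t),.04])))
```

```text
[ 0.44529331 -0.16893081  0.04      ] [ 0.5317241  -0.21020563  0.04      ]
[364. 260.]
[325. 265.]
[330. 298.]
[368. 293.]
```

>>> drive_tool --deltas '[[[-25.3,6.6,13],[0,0,-2]],[[-25.3,6.6,13],[0,0,-2]],[[-25.3,6.6,13],[0,0,-2]],[[-25.3,6.6,13],[0,0,-2]],[[0,0,20],[0,0,0]],[[0,0,20],[0,0,0]],[[0,0,20],[0,0,0]],[[0,0,20],[0,0,0]],[[0,0,18],[0,0,0]],[[0,0,12],[0,0,0]],[[0,0,0],[0,0,0]],[[0,0,0],[0,0,0]]]' --claw 1

```text
t: 7.37
position: [0.5116, -0.2306, 0.0341]
tool_rot: [-2.062, -2.366, 0.001]
force: [0.5, -0.3, 1.0]
finger_gap: 0.999
grip_force: 0.0
```

>>> drive_tool --deltas '[[[0,0,0],[0,0,0]],[[0,0,0],[0,0,0]],[[0,0,0],[0,0,0]],[[0,0,0],[0,0,0]],[[0,0,0],[0,0,0]],[[0,0,0],[0,0,0]],[[0,0,0],[0,0,0]],[[0,0,0],[0,0,0]]]' --claw 0 --squeeze 40

```text
t: 8.03
position: [0.513, -0.2307, 0.0364]
tool_rot: [2.062, 2.368, 0.0]
force: [-0.8, 0.4, 7.1]
finger_gap: 0.458
grip_force: 41.2
```

>>> drive_tool --deltas '[[[0,0,-15],[0,0,0]],[[0,0,-30],[0,0,0]],[[0,0,-35],[0,0,0]],[[0,0,-35],[0,0,0]],[[0,0,-35],[0,0,0]],[[0,0,-35],[0,0,0]],[[0,0,-35],[0,0,0]],[[0,0,-35],[0,0,0]],[[0,0,-35],[0,0,0]],[[0,0,0],[0,0,0]]]'

```text
t: 8.87
position: [0.5135, -0.2309, 0.3324]
tool_rot: [2.056, 2.362, 0.002]
force: [-1.0, 0.2, -0.8]
finger_gap: 0.455
grip_force: 40.7
```

Run:
```python
from h import *
plan([.465,.03,.33],93)
```

```text
n 9 row [29.4 -2.5  0.2] [0.05 0.04 0.55] | pos [ 0.5135 -0.2309  0.3324] yaw 97.9 F [-1.   0.2 -0.8] gap 0.455 t 8.8667
```

>>> drive_tool --deltas '[[[15,-2.5,0],[0,0,0.5]],[[29.4,-2.5,0],[0,0,0.5]],[[29.4,-2.5,0],[0,0,0.5]],[[29.4,-2.5,0],[0,0,0.5]],[[29.4,-2.5,0],[0,0,0.5]],[[29.4,-2.5,0],[0,0,0.5]],[[29.4,-2.5,0],[0,0,0.5]],[[29.4,-2.5,0],[0,0,0.5]],[[29.4,-2.5,0],[0,0,0.5]],[[14.4,0,0],[0,0,0.5]],[[0,0,0],[0,0,0]],[[0,0,0],[0,0,0]],[[0,0,0],[0,0,0]]]'

```text
t: 9.95
position: [0.4641, 0.0301, 0.3254]
tool_rot: [2.164, 2.278, -0.0]
force: [0.5, -0.9, -0.9]
finger_gap: 0.459
grip_force: 40.6
```

Run:
```python
from h import *
im=arm.grab_frame('wrist'); cv2.imwrite('pics/w3.png',im)
for l,z in (('hopper_mouth',.196),('gate_grip',.174)):
    for d in arm.tip_of(l,'wrist')[:2]: print(l,d['conf'],d['at'],px2w('wrist',d['at'],z))
print(arm.state()['position'],yaw())
```

```text
gate_grip 0.77 [327.7, 191.7] [0.47360027 0.02692986 0.174     ]
[0.46421361 0.02965693 0.32539439] 92.84386032385136
```

View pics/w3.png

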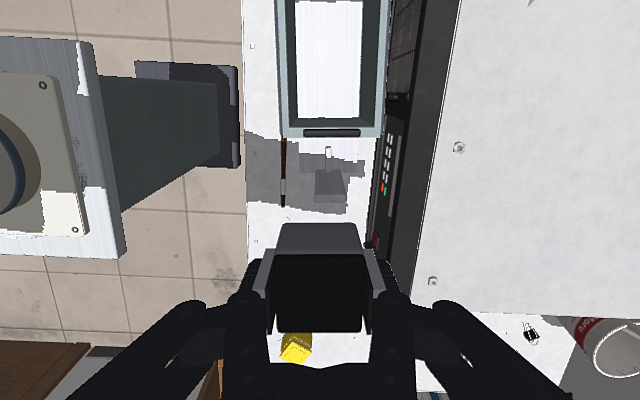

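The hopper's near rim edge runs from (280,138) to (382,137), with the catch at (333,132). The gate tab is at (327,160) and pot A is held level.

Run:
```python
from h import *
P={k:px2w('wrist',k,.196)[:2]*1000 for k in [(280,138),(382,137),(274,0),(388,0),(333,132)]}
for k,v in P.items(): print(k,np.round(v,1))
im=arm.grab_frame('wrist')
# rim mask: colour sample
print(im[60,282],im[60,290],im[60,382],im[131,300])
print(im[60,270:400].max(1).tolist())
print(im[10,270:400].max(1).tolist())
print(im[110:145,300].max(1).tolist())
```

```text
(280, 138) [432.8  76. ]
(382, 137) [512.2  80.7]
(274, 0) [427.9 169.3]
(388, 0) [505.6 173.1]
(333, 132) [473.8  82.7]
[193 189 173] [58 56 52] [192 188 173] [184 182 168]
[238, 240, 241, 241, 243, 255, 116, 90, 96, 149, 199, 196, 193, 193, 195, 208, 108, 54, 56, 56, 58, 57, 56, 55, 51, 26, 246, 255, 252, 251, 251, 251, 252, 254, 252, 251, 251, 251, 252, 252, 251, 250, 251, 251, 252, 251, 251, 251, 252, 253, 252, 251, 252, 253, 252, 251, 251, 250, 251, 251, 251, 250, 251, 252, 252, 251, 251, 252, 252, 251, 251, 251, 252, 252, 250, 250, 250, 251, 252, 251, 249, 251, 250, 249, 249, 249, 250, 251, 255, 255, 161, 53, 52, 58, 57, 57, 58, 58, 57, 58, 57, 58, 59, 58, 58, 56, 43, 122, 192, 190, 187, 187, 192, 177, 108, 100, 99, 68, 18, 49, 63, 56, 64, 67, 67, 70, 77, 71, 72, 62]
[238, 239, 248, 217, 95, 93, 99, 92, 188, 192, 187, 188, 190, 200, 139, 62, 52, 57, 57, 58, 58, 57, 56, 47, 20, 255, 255, 249, 249, 248, 249, 251, 252, 251, 250, 250, 250, 250, 252, 250, 249, 248, 250, 251, 251, 251, 250, 251, 252, 252, 251, 250, 251, 252, 251, 250, 250, 250, 250, 250, 250, 250, 250, 251, 251, 251, 250, 250, 250, 250, 250, 250, 249, 251, 251, 249, 248, 248, 250, 251, 250, 249, 250, 249, 248, 249, 249, 248, 249, 251, 255, 255, 121, 41, 55, 57, 58, 59, 58, 57, 57, 58, 58, 60, 58, 58, 59, 57, 52, 43, 189, 190, 185, 184, 184, 184, 201, 135, 105, 103, 25, 26, 90, 68, 20, 58, 59, 57, 59, 49]
[250, 249, 249, 249, 250, 252, 255, 227, 43, 66, 69, 72, 72, 72, 69, 65, 85, 171, 189, 184, 184, 184, 184, 186, 184, 181, 188, 233, 250, 247, 246, 245, 246, 247, 247]
```

Run:
```python
from h import *
f=lambda *k: px2w('wrist',k,.196)[:2]*1000
c=[]
for r,a,b,A,B in ((60,285.8,376.5,279.2,383.6),(10,283.9,379.3,277.6,386.6)):
    i=(f(a,r),f(b,r)); o=(f(A,r),f(B,r)); print(r,np.linalg.norm(i[1]-i[0]),np.linalg.norm(o[1]-o[0]),(i[0]+i[1])/2,(o[0]+o[1])/2); c.append((sum(i)+sum(o))/4)
    print('left',o[0],'right',o[1])
u=c[1]-c[0]; print('yaw',np.degrees(np.arctan2(u[1],u[0])))
e=f(300,136.8); print('near edge',e,f(300,126.7))
```

```text
60 65.45152158345705 75.33768160183838 [469.16267326 133.73839331] [469.34128134 133.74726843]
left [431.71885949 131.87779218] right [506.96370319 135.61674468]
10 65.7025552506986 75.06872330604587 [467.48913226 165.30446572] [467.83156982 165.3214324 ]
left [430.34319475 163.46400425] right [505.31994489 167.17886055]
yaw 92.88615712808118
near edge [448.37975047  77.72653046] [448.14580357  85.4377285 ]
```

Run:
```python
from h import *
plan([.470,.1115,.325],92.9)
```

```text
n 3 row [27.1  3.3  0.1] [-0.01  0.   -0.02] | pos [0.4642 0.0297 0.3254] yaw 92.8 F [-0.1  0.2 -0.2] gap 0.456 t 10.15
```

>>> drive_tool --deltas '[[[27.1,3.3,0],[0,0,0]],[[27.1,3.3,0],[0,0,0]],[[27.1,3.3,0],[0,0,0]],[[0,0,25],[0,0,0]],[[0,0,25],[0,0,0]],[[0,0,25],[0,0,0]],[[0,0,14],[0,0,0]],[[0,0,7],[0,0,0]],[[0,0,0],[0,0,0]],[[0,0,0],[0,0,0]],[[0,0,0],[0,0,0]]]'

```text
t: 11.07
position: [0.4705, 0.112, 0.2307]
tool_rot: [2.164, 2.276, 0.002]
force: [0.3, 0.4, 0.2]
finger_gap: 0.459
grip_force: 40.5
```

>>> drive_tool --deltas '[[[0,0,0],[0,0,0]],[[0,0,0],[0,0,0]],[[0,0,0],[0,0,0]],[[0,0,0],[0,0,0]],[[0,0,0],[0,0,0]],[[0,0,-20],[0,0,0]],[[0,0,-30],[0,0,0]],[[0,0,-30],[0,0,0]],[[-25,0,0],[0,0,0]],[[-30,0,0],[0,0,0]],[[-30,0,0],[0,0,0]],[[0,0,0],[0,0,0]],[[0,0,0],[0,0,0]]]' --claw 1

```text
t: 12.15
position: [0.4742, 0.0262, 0.3096]
tool_rot: [-2.167, -2.274, -0.0]
force: [-0.9, 0.6, -0.8]
finger_gap: 1.002
grip_force: 0.0
```

Run:
```python
from h import *
im=arm.grab_frame('wrist'); cv2.imwrite('pics/w4.png',im)
t=arm.grab_frame('top'); darks(t,.04,n='top',lo=28,hi=45,th=90)
for n in('wrist','top'):
  for d in arm.silhouettes('pot_0_mid',n)[:3]: print(n,d['conf'],d['rect'])
plan([.445,-.125,.2],90)
```

```text
wrist 0.68 [383.7, 315.9, 424.7, 346.7]
wrist 0.59 [278.3, 266.3, 305.9, 305.8]
top 0.53 [368.9, 249.7, 386.0, 263.3]
top 0.49 [255.3, 233.8, 265.0, 263.4]
n 6 row [-25.4  -5.6  18.3] [-0.   -0.    0.49] | pos [0.474  0.0281 0.3096] yaw 93.0 F [-0.9  1.  -0.3] gap 0.999 t 12.35
```

View pics/w4.png

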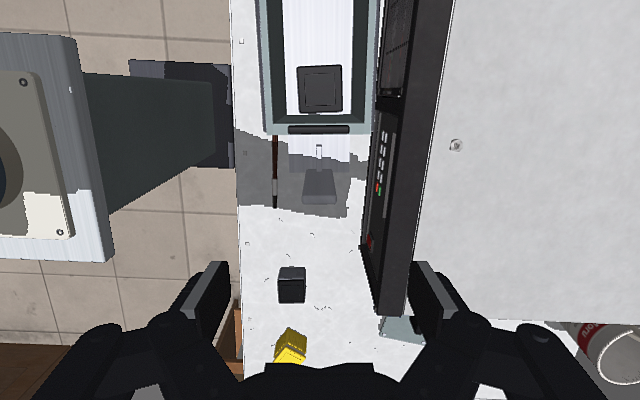

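Pot A stands upright in the hopper at (320,88) with its lid home. Pot B's lid is at (292,291).

Run:
```python
from h import *
p=px2w('wrist',(292,291),.04); print(p)
plan([p[0],p[1],.17],91)
```

```text
[ 0.44636719 -0.16633618  0.04      ]
n 7 row [-27.6  -5.   19.9] [-0.   -0.    0.28] | pos [0.474  0.0281 0.3096] yaw 93.0 F [-0.9  1.  -0.3] gap 0.999 t 12.35
```

>>> drive_tool --deltas '[[[-28,-5,10],[0,0,0.3]],[[-28,-5,20],[0,0,0.3]],[[-28,-5,22],[0,0,0.3]],[[-28,-5,22],[0,0,0.3]],[[-28,-5,22],[0,0,0.3]],[[-28,-5,22],[0,0,0.3]],[[-28,-5,22],[0,0,0.3]],[[0,0,25],[0,0,0]],[[0,0,25],[0,0,0]],[[0,0,25],[0,0,0]],[[0,0,25],[0,0,0]],[[0,0,20],[0,0,0]],[[0,0,12],[0,0,0]],[[0,0,0],[0,0,0]],[[0,0,0],[0,0,0]]]'

```text
t: 13.6
position: [0.4461, -0.169, 0.0374]
tool_rot: [-2.203, -2.238, 0.0]
force: [0.0, -1.0, 0.5]
finger_gap: 1.002
grip_force: 0.0
```

>>> drive_tool --deltas '[[[0,0,0],[0,0,0]],[[0,0,0],[0,0,0]],[[0,0,0],[0,0,0]],[[0,0,0],[0,0,0]],[[0,0,0],[0,0,0]],[[0,0,0],[0,0,0]],[[0,0,0],[0,0,0]],[[0,0,0],[0,0,0]]]' --claw 0

```text
t: 14.27
position: [0.4464, -0.17, 0.0385]
tool_rot: [2.205, 2.236, 0.001]
force: [-0.3, 1.6, 6.8]
finger_gap: 0.46
grip_force: 40.1
```

>>> drive_tool --deltas '[[[0,0,-15],[0,0,0]],[[0,0,-30],[0,0,0]],[[0,0,-35],[0,0,0]],[[0,0,-35],[0,0,0]],[[0,0,-35],[0,0,0]],[[0,0,-35],[0,0,0]],[[0,0,-35],[0,0,0]],[[0,0,-35],[0,0,0]],[[0,0,-30],[0,0,0]],[[0,0,0],[0,0,0]]]'

```text
t: 15.1
position: [0.447, -0.1704, 0.3286]
tool_rot: [2.2, 2.231, 0.003]
force: [0.3, -0.4, -1.3]
finger_gap: 0.455
grip_force: 41.0
```

Run:
```python
from h import *
plan([.467,.1725,.32],92.9,n=13)
```

```text
n 13 row [26.3  2.4  0.6] [ 0.03  0.02 -0.16] | pos [ 0.447  -0.1704  0.3286] yaw 90.8 F [ 0.3 -0.4 -1.3] gap 0.455 t 15.1
```

>>> drive_tool --deltas '[[[13,2.4,0],[0,0,-0.2]],[[26.3,2.4,0],[0,0,-0.2]],[[26.3,2.4,0],[0,0,-0.2]],[[26.3,2.4,0],[0,0,-0.2]],[[26.3,2.4,0],[0,0,-0.2]],[[26.3,2.4,0],[0,0,-0.2]],[[26.3,2.4,0],[0,0,-0.2]],[[26.3,2.4,0],[0,0,-0.2]],[[26.3,2.4,0],[0,0,-0.2]],[[26.3,2.4,0],[0,0,-0.2]],[[26.3,2.4,0],[0,0,-0.1]],[[26.3,2.4,0],[0,0,0]],[[26.3,2.4,0],[0,0,0]],[[13,0,0],[0,0,0]],[[0,0,0],[0,0,0]],[[0,0,0],[0,0,0]],[[0,0,0],[0,0,0]]]'

```text
t: 16.52
position: [0.4648, 0.1721, 0.3224]
tool_rot: [2.164, 2.277, -0.001]
force: [-0.1, -0.4, -1.3]
finger_gap: 0.462
grip_force: 41.0
```

Run:
```python
from h import *
plan([.467,.1725,.231],92.9,n=5)
```

```text
n 5 row [ 0.1  0.5 18.3] [-0.  0.  0.] | pos [0.4648 0.1721 0.3224] yaw 92.9 F [-0.1 -0.4 -1.3] gap 0.462 t 16.5167
```

>>> drive_tool --deltas '[[[0,1,22],[0,0,0]],[[0,1,25],[0,0,0]],[[0,0,22],[0,0,0]],[[0,0,14],[0,0,0]],[[0,0,7],[0,0,0]],[[0,0,0],[0,0,0]],[[0,0,0],[0,0,0]]]'

```text
t: 17.1
position: [0.4671, 0.1721, 0.2331]
tool_rot: [2.165, 2.276, 0.0]
force: [0.4, -0.7, -0.3]
finger_gap: 0.457
grip_force: 41.0
```

>>> drive_tool --deltas '[[[0,0,0],[0,0,0]],[[0,0,0],[0,0,0]],[[0,0,0],[0,0,0]],[[0,0,0],[0,0,0]],[[0,0,0],[0,0,0]],[[0,0,-20],[0,0,0]],[[0,0,-30],[0,0,0]],[[0,0,-30],[0,0,0]],[[-20,0,-30],[0,0,0]],[[-30,0,-10],[0,0,0]],[[-30,0,0],[0,0,0]],[[-30,0,0],[0,0,0]],[[0,0,0],[0,0,0]],[[0,0,0],[0,0,0]]]' --claw 1

```text
t: 18.27
position: [0.4726, 0.0617, 0.3527]
tool_rot: [2.167, 2.274, 0.0]
force: [-0.9, -0.3, -1.3]
finger_gap: 1.002
grip_force: 0.0
```

Run:
```python
from h import *
im=arm.grab_frame('wrist'); cv2.imwrite('pics/w5.png',im)
plan([.638,-.20,.2],78+90)
```

```text
n 16 row [-20.7  -2.1   9.5] [ 0.  -0.  -4.7] | pos [0.4725 0.0626 0.3527] yaw 92.8 F [-0.1  0.4  0.3] gap 1.001 t 18.3167
```

View pics/w5.png

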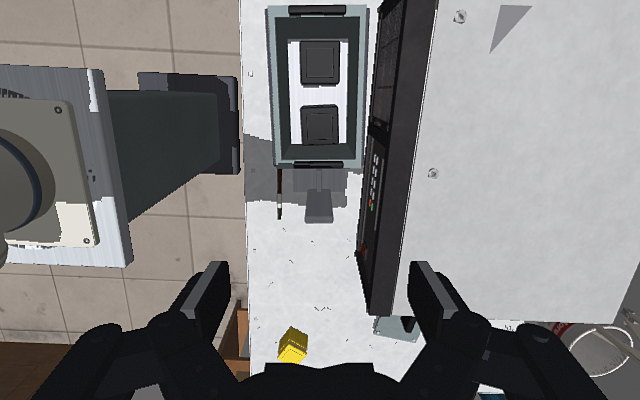

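Both pots stand side by side in the hopper, at (320,62) and (320,124). The whole rim is visible: outer corners roughly (266,5), (370,8), (275,168) and (362,166).

Run:
```python
from h import *
im=cv2.imread('pics/w5.png').max(2).astype(int)
for c in (283,354): print(c,im[0:25,c].tolist(),im[140:175,c].tolist())
for r in (30,100): print(r,im[r,262:285].tolist(),im[r,348:375].tolist())
```

```text
283 [228, 228, 228, 231, 231, 174, 162, 166, 168, 169, 169, 169, 170, 169, 171, 175, 170, 65, 43, 49, 51, 50, 50, 50, 50] [49, 49, 48, 49, 48, 49, 49, 50, 48, 49, 48, 47, 49, 49, 46, 49, 52, 56, 55, 78, 150, 170, 160, 58, 67, 72, 73, 71, 78, 114, 115, 112, 113, 112, 113]
354 [222, 223, 224, 226, 205, 163, 168, 170, 170, 169, 169, 170, 169, 169, 174, 170, 99, 39, 47, 52, 51, 51, 50, 51, 51] [49, 49, 48, 48, 48, 49, 49, 48, 47, 46, 45, 44, 44, 46, 44, 45, 44, 47, 50, 100, 169, 161, 161, 160, 159, 158, 161, 159, 129, 105, 109, 107, 98, 134, 241]
30 [224, 226, 233, 193, 87, 81, 112, 130, 168, 170, 170, 171, 184, 76, 43, 49, 50, 51, 49, 49, 49, 51, 52] [50, 51, 51, 49, 51, 53, 49, 52, 49, 48, 39, 102, 171, 171, 167, 169, 176, 121, 92, 94, 58, 234, 228, 221, 222, 222, 224]
100 [221, 221, 219, 219, 219, 221, 232, 191, 91, 80, 134, 173, 170, 168, 169, 178, 121, 53, 46, 49, 51, 53, 49] [36, 47, 50, 50, 49, 50, 50, 47, 37, 110, 169, 170, 168, 171, 159, 95, 85, 63, 174, 233, 232, 250, 83, 12, 57, 27, 46]
```

Run:
```python
from h import *
f=lambda *k: px2w('wrist',k,.196)[:2]*1000
F1,F2=f(283,16.6),f(354,15.9); N1,N2=f(283,159.3),f(354,158.7)
fo=(f(283,4.5)+f(354,4.2))/2; no=f(354,167.9)
a,b=f(274.6,30),f(358.6,30); c,d=f(277.9,100),f(356.6,100)
print('far/near yaw',[np.degrees(np.arctan2(*(q-p)[::-1])) for p,q in((F1,F2),(N1,N2))])
m1,m2=(a+b)/2,(c+d)/2; u=m1-m2; print('mid',m1,m2,'yaw',np.degrees(np.arctan2(u[1],u[0])),'w',np.linalg.norm(a-b),np.linalg.norm(c-d))
uy=np.array([-np.sin(np.radians(2.9)),np.cos(np.radians(2.9))])
ux=np.array([uy[1],-uy[0]])
s=[x@uy for x in (fo,(F1+F2)/2,(N1+N2)/2,no)]; print('len',s[1]-s[2],s[0]-s[3])
v=(s[0]+s[1]+s[2]+s[3])/4; v2=(s[1]+s[2])/2; x=((m1+m2)/2)@ux
print('centre',v*uy+x*ux,v2*uy+x*ux)
im=cv2.imread('pics/w5.png')
```

```text
far/near yaw [np.float64(3.3224532630549994), np.float64(3.332326733924581)]
mid [465.75880304 189.87924249] [468.76277029 137.89584808] yaw 93.30727622884281 w 65.46658406834693 65.60055824195464
len 111.36968559233895 127.44816111302075
centre [468.28473838 143.67444048] [468.28328297 143.70317077]
```

Run:
```python
from h import *
plan([.622,-.285,.26],78,n=15)
```

```text
n 15 row [-22.5  11.6   6.2] [ 0.   -0.    0.99] | pos [0.4725 0.0626 0.3527] yaw 92.8 F [-0.1  0.4  0.3] gap 1.001 t 18.3167
```

>>> drive_tool --deltas '[[[-22.5,11.6,6.2],[0,0,1]],[[-22.5,11.6,6.2],[0,0,1]],[[-22.5,11.6,6.2],[0,0,1]],[[-22.5,11.6,6.2],[0,0,1]],[[-22.5,11.6,6.2],[0,0,1]],[[-22.5,11.6,6.2],[0,0,1]],[[-22.5,11.6,6.2],[0,0,1]],[[-22.5,11.6,6.2],[0,0,1]],[[-22.5,11.6,6.2],[0,0,1]],[[-22.5,11.6,6.2],[0,0,1]],[[-22.5,11.6,6.2],[0,0,1]],[[-22.5,11.6,6.2],[0,0,1]],[[-22.5,11.6,6.2],[0,0,1]],[[-22.5,11.6,6.2],[0,0,1]],[[-22.5,11.6,6.2],[0,0,1]],[[0,0,0],[0,0,0]],[[0,0,0],[0,0,0]],[[0,0,0],[0,0,0]]]'

```text
t: 19.82
position: [0.622, -0.2838, 0.2594]
tool_rot: [-2.441, -1.976, -0.0]
force: [-0.5, 0.4, 0.8]
finger_gap: 1.001
grip_force: 0.0
```

Run:
```python
from h import *
im=arm.grab_frame('wrist'); cv2.imwrite('pics/w6.png',im)
for d in arm.silhouettes('cover_grip','wrist')[:2]: print('cover',d['conf'],d['rect'],rect('wrist',d['mask'],.016))
for l,z in (('cover_grip',.038),('cover_end_a',.016)):
    for d in arm.tip_of(l,'wrist')[:2]: print(l,d['conf'],d['at'],px2w('wrist',d['at'],z))
print(arm.state()['position'],yaw())
```

```text
cover 0.71 [281.5, 27.9, 362.3, 161.4] (array([ 0.6405237, -0.210469 ], dtype=float32), [np.float32(83.666115), np.float32(135.50948)], np.float32(78.44675))
cover_grip 0.62 [322.5, 97.2] [ 0.64305705 -0.20995033  0.038     ]
cover_grip 0.52 [321.2, 43.9] [ 0.65193142 -0.16105648  0.038     ]
cover_end_a 0.91 [321.5, 44.3] [ 0.65287709 -0.159014    0.016     ]
cover_end_a 0.89 [319.5, 145.4] [ 0.62902856 -0.26171841  0.016     ]
[ 0.62173736 -0.28392066  0.26040008] 77.9989431692898
```

View pics/w6.png

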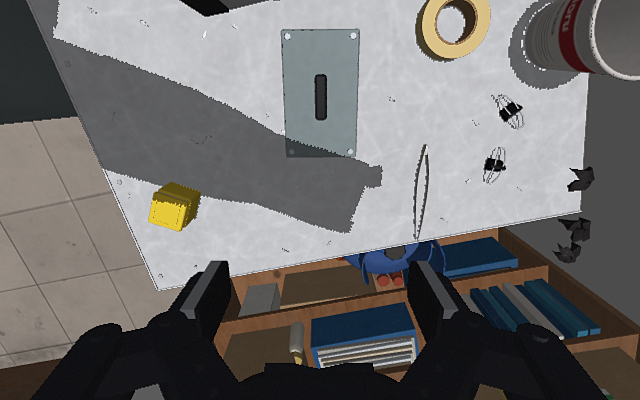

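Cover plate corners are at (281,29), (359,30), (356,158) and (285,157), with the rib at (321,97). Next: rectifier clearance and the descent.

Run:
```python
from h import *
print('rect corner',px2w('top',(359.6,215.5),.163),px2w('top',(359.6,133),.163))
print(px2w('wrist',(320,29.5),.016),px2w('wrist',(320.5,157.5),.016))
plan([.6407,-.2103,.13],78.2)
```

```text
rect corner [ 0.56371226 -0.10685012  0.163     ] [ 0.83361344 -0.11022165  0.163     ]
[ 0.65418783 -0.14521661  0.016     ] [ 0.62724892 -0.27578009  0.016     ]
n 5 row [15.2  0.7 26.1] [ 0.01  0.   -0.04] | pos [ 0.6217 -0.2839  0.2604] yaw 78.0 F [ 0.7 -0.3 -1. ] gap 1.002 t 20.0167
```

>>> drive_tool --deltas '[[[0,0,0],[0,0,-7]],[[0,0,0],[0,0,-7]],[[0,0,0],[0,0,-7]],[[0,0,0],[0,0,-7]],[[0,0,0],[0,0,-7]],[[0,0,0],[0,0,-7]],[[0,0,0],[0,0,-7]],[[0,0,0],[0,0,-7]],[[0,0,0],[0,0,-7]],[[0,0,0],[0,0,-7]],[[0,0,0],[0,0,-7]],[[0,0,0],[0,0,-7]],[[0,0,0],[0,0,-7]]]'

```text
t: 21.1
position: [0.6216, -0.2844, 0.2603]
tool_rot: [0.293, 3.127, -0.0]
force: [0.0, -0.3, -0.5]
finger_gap: 0.995
grip_force: 0.0
```

>>> drive_tool --deltas '[[[0,0,0],[0,0,-7]],[[0,0,0],[0,0,-7]],[[0,0,0],[0,0,-7]],[[0,0,0],[0,0,-7]],[[0,0,0],[0,0,-7]],[[0,0,0],[0,0,-7]],[[0,0,0],[0,0,-7]],[[0,0,0],[0,0,-7]],[[0,0,0],[0,0,-7]],[[0,0,0],[0,0,-7]],[[0,0,0],[0,0,-7]],[[0,0,0],[0,0,-7]],[[0,0,0],[0,0,0]],[[0,0,0],[0,0,0]]]'

```text
t: 22.27
position: [0.6216, -0.2846, 0.2601]
tool_rot: [-1.863, 2.53, -0.001]
force: [-0.3, 0.8, -0.4]
finger_gap: 0.999
grip_force: 0.0
```

Run:
```python
from h import *
plan([.6407,-.2103,.12],258.2)
```

```text
n 5 row [-15.4   0.2  28. ] [-0.01 -0.   -1.09] | pos [ 0.6216 -0.2846  0.2601] yaw -107.3 F [-0.3  0.8 -0.4] gap 0.999 t 22.2667
```

>>> drive_tool --deltas '[[[-15.4,0.2,28],[0,0,-1.1]],[[-15.4,0.2,28],[0,0,-1.1]],[[-15.4,0.2,28],[0,0,-1.1]],[[-15.4,0.2,28],[0,0,-1.1]],[[-15.4,0.2,28],[0,0,-1.1]],[[0,0,0],[0,0,0]],[[0,0,0],[0,0,0]],[[0,0,0],[0,0,0]]]' --claw 0.5

```text
t: 22.93
position: [0.6409, -0.211, 0.121]
tool_rot: [-1.983, 2.436, -0.003]
force: [0.1, 0.1, 0.5]
finger_gap: 0.5
grip_force: 0.0
```

Run:
```python
from h import *
plan([.6407,-.2103,.046],258.2)
```

```text
n 3 row [-0.2  0.2 25. ] [-0.03 -0.01  0.03] | pos [ 0.6409 -0.211   0.121 ] yaw -101.7 F [0.1 0.1 0.5] gap 0.5 t 22.9333
```

>>> drive_tool --deltas '[[[-0.5,0,25],[0,0,0]],[[0,0,20],[0,0,0]],[[0,0,15],[0,0,0]],[[0,0,8],[0,0,0]],[[0,0,6],[0,0,0]],[[0,0,0],[0,0,0]],[[0,0,0],[0,0,0]]]'

```text
t: 23.52
position: [0.641, -0.2107, 0.0467]
tool_rot: [-1.984, 2.435, -0.002]
force: [0.7, 0.2, 0.1]
finger_gap: 0.502
grip_force: 0.0
```

>>> drive_tool --deltas '[[[0,0,0],[0,0,0]],[[0,0,0],[0,0,0]],[[0,0,0],[0,0,0]],[[0,0,0],[0,0,0]],[[0,0,0],[0,0,0]],[[0,0,0],[0,0,0]],[[0,0,0],[0,0,0]]]' --claw 0 --squeeze 60

```text
t: 24.1
position: [0.641, -0.2102, 0.0467]
tool_rot: [-1.985, 2.434, -0.003]
force: [-0.3, 0.5, 6.4]
finger_gap: 0.125
grip_force: 59.6
```

>>> drive_tool --deltas '[[[0,0,-15],[0,0,0]],[[0,0,-25],[0,0,0]],[[0,0,-35],[0,0,0]],[[0,0,-35],[0,0,0]],[[0,0,-35],[0,0,0]],[[0,0,-35],[0,0,0]],[[0,0,-35],[0,0,0]],[[0,0,-35],[0,0,0]],[[0,0,-30],[0,0,0]],[[0,0,-20],[0,0,0]],[[0,0,0],[0,0,0]],[[0,0,0],[0,0,0]]]'

```text
t: 25.1
position: [0.6407, -0.2101, 0.3462]
tool_rot: [-1.985, 2.434, -0.002]
force: [-0.1, 0.2, -2.3]
finger_gap: 0.13
grip_force: 58.8
```

Run:
```python
from h import *
plan([.4683,.1435,.34],273.1)
im=arm.grab_frame('wrist'); cv2.imwrite('pics/w7.png',im)
```

```text
n 12 row [-28.2  16.9   0.5] [-0.01 -0.   -1.22] | pos [ 0.6407 -0.2101  0.3462] yaw -101.6 F [-0.1  0.2 -2.3] gap 0.13 t 25.1
```

View pics/w7.png

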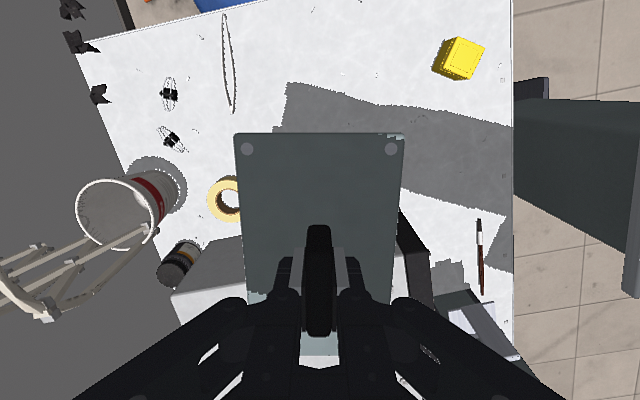

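The cover is held level. Its front plate edge runs from (234,133) to (406,135), centred on column 320. I'll check the grip offset.

Run:
```python
from h import *
im=cv2.imread('pics/w7.png').max(2).astype(int)
for c in (260,300,340,380): print(c,im[125:142,c].tolist())
c=arm.get_calibration('wrist');H=np.array(c['hand_eye']);K,_,_=cam('wrist')
def tool(u,v,zt):
    d=H[:3,:3]@np.linalg.solve(K,[u,v,1.]); o=H[:3,3]; return (o+d*(zt-o[2])/d[2])*1000
for p in ((234,133),(406,135),(242,230),(397,230)): print(p,np.round(tool(*p,.0307),1))
```

```text
260 [233, 234, 233, 234, 233, 236, 240, 190, 46, 72, 78, 79, 79, 78, 79, 79, 78]
300 [118, 117, 118, 116, 118, 121, 120, 97, 61, 74, 77, 76, 78, 78, 78, 77, 77]
340 [118, 117, 120, 118, 120, 122, 123, 100, 64, 74, 77, 76, 79, 79, 78, 79, 80]
380 [116, 116, 118, 121, 121, 122, 123, 101, 87, 117, 71, 76, 77, 76, 78, 78, 79]
(234, 133) [ 66.3 -40.8  30.7]
(406, 135) [65.3 39.2 30.7]
(242, 230) [ 16.9 -41.   30.7]
(397, 230) [16.8 39.  30.7]
```

>>> drive_tool --deltas '[[[-14,8.5,0.5],[0,0,-0.6]],[[-28.2,16.9,0.5],[0,0,-1.2]],[[-28.2,16.9,0.5],[0,0,-1.2]],[[-28.2,16.9,0.5],[0,0,-1.2]],[[-28.2,16.9,0.5],[0,0,-1.2]],[[-28.2,16.9,0.5],[0,0,-1.2]],[[-28.2,16.9,0.5],[0,0,-1.2]],[[-28.2,16.9,0.5],[0,0,-1.2]],[[-28.2,16.9,0.5],[0,0,-1.2]],[[-28.2,16.9,0.5],[0,0,-1.2]],[[-28.2,16.9,0.5],[0,0,-1.2]],[[-28.2,16.9,0.5],[0,0,-1.2]],[[-14,8.5,0],[0,0,-0.6]],[[0,0,0],[0,0,0]],[[0,0,0],[0,0,0]],[[0,0,0],[0,0,0]]]'

```text
t: 26.48
position: [0.468, 0.1432, 0.3386]
tool_rot: [2.274, -2.165, -0.001]
force: [0.4, -0.2, -0.7]
finger_gap: 0.131
grip_force: 58.8
```

Run:
```python
from h import *
plan([.4683,.1435,.262],273.1)
```

```text
n 3 row [-0.1 -0.1 25.5] [ 0.03 -0.01 -0.1 ] | pos [0.468  0.1432 0.3386] yaw -87.2 F [ 0.4 -0.2 -0.7] gap 0.131 t 26.4833
```

>>> drive_tool --deltas '[[[0,0,25],[0,0,-0.3]],[[0,0,25],[0,0,0]],[[0,0,18],[0,0,0]],[[0,0,8],[0,0,0]],[[0,0,3],[0,0,0]],[[0,0,3],[0,0,0]],[[0,0,3],[0,0,0]],[[0,0,2],[0,0,0]],[[0,0,2],[0,0,0]],[[0,0,2],[0,0,0]],[[0,0,2],[0,0,0]],[[0,0,2],[0,0,0]],[[0,0,2],[0,0,0]],[[0,0,0],[0,0,0]],[[0,0,0],[0,0,0]]]'

```text
t: 27.73
position: [0.468, 0.1435, 0.2425]
tool_rot: [2.281, -2.16, -0.0]
force: [-0.4, 0.9, -1.8]
finger_gap: 0.129
grip_force: 58.7
```

Run:
```python
from h import *
plan([.4683,.1435,.239],273.1)
cv2.imwrite('pics/s8.png',cv2.resize(arm.grab_frame('scene')[200:350,230:390],None,fx=3.5,fy=3.5,interpolation=cv2.INTER_CUBIC))
```

```text
n 1 row [ 0.1 -0.3  3.5] [ 0.01 -0.    0.01] | pos [0.468  0.1435 0.2425] yaw -86.9 F [-0.4  0.9 -1.8] gap 0.129 t 27.7333
```

View pics/s8.png

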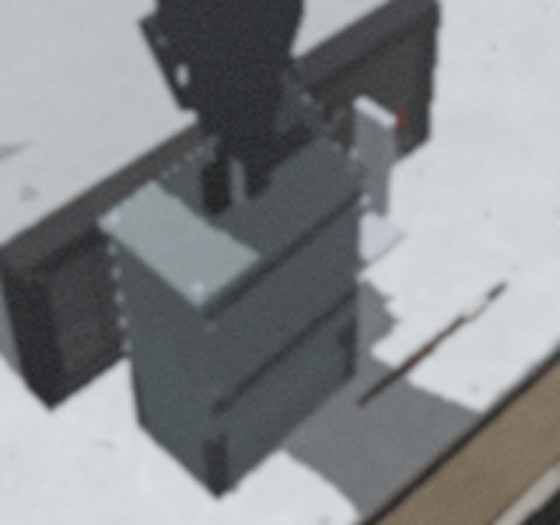

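The cover sits aligned over the mouth with no contact yet. I'll lower it further.

>>> drive_tool --deltas '[[[0,0,1],[0,0,0]],[[0,0,1],[0,0,0]],[[0,0,1],[0,0,0]],[[0,0,1],[0,0,0]],[[0,0,1],[0,0,0]],[[0,0,0],[0,0,0]],[[0,0,0],[0,0,0]]]'

```text
t: 28.37
position: [0.4681, 0.1435, 0.2381]
tool_rot: [-2.28, 2.16, -0.001]
force: [-1.7, -0.1, 6.0]
finger_gap: 0.129
grip_force: 59.9
```

>>> drive_tool --deltas '[[[0,0,1],[0,0,0]],[[0,0,1],[0,0,0]],[[0,0,1],[0,0,0]],[[0,0,1],[0,0,0]],[[0,0,1],[0,0,0]],[[0,0,1],[0,0,0]],[[0,0,0],[0,0,0]],[[0,0,0],[0,0,0]]]'

```text
t: 29.03
position: [0.4681, 0.1435, 0.2326]
tool_rot: [-2.28, 2.16, -0.002]
force: [-3.0, 0.3, 10.5]
finger_gap: 0.128
grip_force: 60.6
```

>>> drive_tool --deltas '[[[0,0,0],[0,0,0]],[[0,0,0],[0,0,0]],[[0,0,0],[0,0,0]],[[0,0,0],[0,0,0]],[[0,0,-15],[0,0,0]],[[0,0,-25],[0,0,0]],[[0,0,-20],[0,0,0]],[[0,0,0],[0,0,0]]]' --claw 0.6

```text
t: 29.7
position: [0.4692, 0.1437, 0.295]
tool_rot: [-2.278, 2.158, -0.005]
force: [0.2, -0.4, -0.0]
finger_gap: 0.602
grip_force: 0.0
```

>>> drive_tool --deltas '[[[25,0,0],[0,0,0]],[[25,0,0],[0,0,0]],[[0,0,0],[0,0,0]],[[0,0,0],[0,0,0]],[[0,0,25],[0,0,0]],[[0,0,20],[0,0,0]],[[0,0,8],[0,0,0]],[[0,0,3],[0,0,0]],[[0,0,2],[0,0,0]],[[0,0,2],[0,0,0]],[[0,0,2],[0,0,0]],[[0,0,2],[0,0,0]],[[0,0,1],[0,0,0]],[[0,0,0],[0,0,0]],[[0,0,0],[0,0,0]]]' --claw 0

```text
t: 30.95
position: [0.4709, 0.0937, 0.227]
tool_rot: [-2.28, 2.16, -0.001]
force: [0.0, 0.4, 3.5]
finger_gap: 0.005
grip_force: 1.9
```

>>> drive_tool --deltas '[[[0,0,1],[0,0,0]],[[0,0,1],[0,0,0]],[[0,0,0.5],[0,0,0]],[[0,0,0],[0,0,0]],[[0,0,0],[0,0,0]]]'

```text
t: 31.37
position: [0.471, 0.0936, 0.2269]
tool_rot: [-2.279, 2.158, -0.004]
force: [-8.7, -0.3, 27.4]
finger_gap: -0.001
grip_force: 13.5
```

>>> drive_tool --deltas '[[[0,0,-20],[0,0,0]],[[0,0,-25],[0,0,0]],[[0,0,-20],[0,0,0]],[[-30,0,0],[0,0,0]],[[-35,0,0],[0,0,0]],[[-35,0,0],[0,0,0]],[[0,0,0],[0,0,0]],[[0,0,25],[0,0,0]],[[0,0,25],[0,0,0]],[[0,0,8],[0,0,0]],[[0,0,2],[0,0,0]],[[0,0,1],[0,0,0]],[[0,0,1],[0,0,0]],[[0,0,1],[0,0,0]],[[0,0,1],[0,0,0]],[[0,0,0],[0,0,0]],[[0,0,0],[0,0,0]]]'

```text
t: 32.78
position: [0.4659, 0.1934, 0.2271]
tool_rot: [-2.279, 2.159, -0.003]
force: [-2.9, -0.7, 9.9]
finger_gap: 0.004
grip_force: 4.8
```

>>> drive_tool --deltas '[[[0,0,1],[0,0,0]],[[0,0,0.7],[0,0,0]],[[0,0,0],[0,0,0]],[[0,0,0],[0,0,0]]]'

```text
t: 33.12
position: [0.4659, 0.1934, 0.227]
tool_rot: [-2.278, 2.158, -0.005]
force: [-6.3, -2.1, 24.1]
finger_gap: 0.002
grip_force: 12.0
```

>>> drive_tool --deltas '[[[0,0,-20],[0,0,0]],[[0,0,-30],[0,0,0]],[[0,0,-30],[0,0,0]],[[0,0,-20],[0,0,0]],[[0,0,0],[0,0,0]],[[0,0,0],[0,0,0]]]' --claw 0.6

```text
t: 33.62
position: [0.4658, 0.1935, 0.3248]
tool_rot: [-2.279, 2.159, -0.003]
force: [-0.6, 1.4, -0.6]
finger_gap: 0.602
grip_force: 0.0
```

Run:
```python
from h import *
th=np.radians(3.1); uy=np.array([-np.sin(th),np.cos(th)]); g=np.array([.4683,.1435])-.114*uy
print('gate',g,'end',g-.116*uy); plan([g[0],g[1],.327],273.1)
im=arm.grab_frame('wrist'); cv2.imwrite('pics/w9.png',im)
```

```text
gate [0.47446498 0.02966682] end [ 0.48073813 -0.08616343]
n 6 row [27.3  0.  -0.4] [-0.03  0.01  0.  ] | pos [0.4658 0.1935 0.3248] yaw -86.9 F [-0.6  1.4 -0.6] gap 0.602 t 33.6167
```

View pics/w9.png

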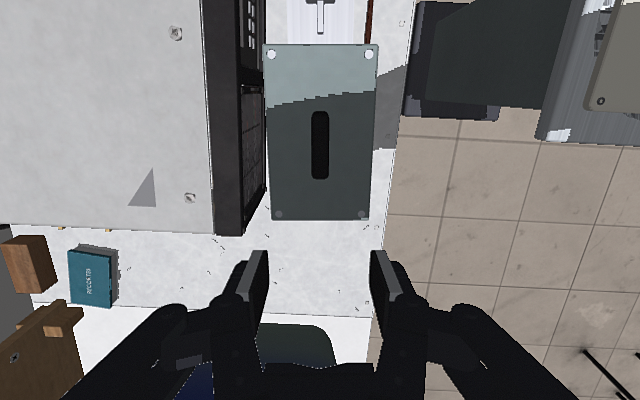

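The cover sits square and flat on the hopper, with the gate tab at (321,25). Both ends bottomed out at 0.202 m, the seated height, so I'll take the gate now.

>>> drive_tool --deltas '[[[15,0,0],[0,0,0]],[[30,0,0],[0,0,0]],[[30,0,0],[0,0,0]],[[30,0,0],[0,0,0]],[[30,0,0],[0,0,0]],[[29,0,0],[0,0,0]],[[0,0,0],[0,0,0]],[[0,0,25],[0,0,0]],[[0,0,30],[0,0,0]],[[0,0,30],[0,0,0]],[[0,0,30],[0,0,0]],[[0,0,20],[0,0,0]],[[0,0,10],[0,0,0]],[[0,0,0],[0,0,0]],[[0,0,0],[0,0,0]]]'

```text
t: 34.92
position: [0.4737, 0.0299, 0.1777]
tool_rot: [2.28, -2.159, -0.003]
force: [-0.0, -0.2, -0.1]
finger_gap: 0.596
grip_force: 0.0
```

>>> drive_tool --deltas '[[[0,0,0],[0,0,0]],[[0,0,0],[0,0,0]],[[0,0,0],[0,0,0]],[[0,0,0],[0,0,0]],[[0,0,0],[0,0,0]],[[0,0,0],[0,0,0]]]' --claw 0 --squeeze 40

```text
t: 35.42
position: [0.4742, 0.0297, 0.1793]
tool_rot: [-2.281, 2.16, -0.001]
force: [-4.0, -0.5, 6.1]
finger_gap: 0.322
grip_force: 39.9
```

>>> drive_tool --deltas '[[[5,0,0],[0,0,0]],[[8,0,0],[0,0,0]],[[8,0,0],[0,0,0]],[[8,0,0],[0,0,0]],[[8,0,0],[0,0,0]],[[8,0,0],[0,0,0]],[[8,0,0],[0,0,0]],[[8,0,0],[0,0,0]],[[8,0,0],[0,0,0]],[[8,0,0],[0,0,0]],[[8,0,0],[0,0,0]],[[8,0,0],[0,0,0]],[[8,0,0],[0,0,0]],[[8,0,0],[0,0,0]],[[4,0,0],[0,0,0]],[[2,0,0],[0,0,0]],[[0,0,0],[0,0,0]],[[0,0,0],[0,0,0]]]'

```text
t: 36.92
position: [0.4805, -0.0841, 0.1793]
tool_rot: [-2.28, 2.158, 0.001]
force: [-2.5, 8.7, 6.8]
finger_gap: 0.322
grip_force: 40.0
```

>>> drive_tool --deltas '[[[1,0,0],[0,0,0]],[[1,0,0],[0,0,0]],[[1,0,0],[0,0,0]],[[0,0,0],[0,0,0]],[[0,0,0],[0,0,0]]]'

```text
t: 37.33
position: [0.4805, -0.0843, 0.1792]
tool_rot: [-2.279, 2.153, 0.007]
force: [-0.5, 25.3, 9.6]
finger_gap: 0.319
grip_force: 40.3
```

>>> drive_tool --deltas '[[[1,0,0],[0,0,0]],[[1,0,0],[0,0,0]],[[0,0,0],[0,0,0]],[[0,0,0],[0,0,0]]]'

```text
t: 37.67
position: [0.4805, -0.0845, 0.1792]
tool_rot: [-2.279, 2.149, 0.01]
force: [-0.3, 35.7, 11.1]
finger_gap: 0.322
grip_force: 40.5
```

Run:
```python
from h import *
cv2.imwrite('pics/s10.png',cv2.resize(arm.grab_frame('scene')[200:350,230:400],None,fx=3.5,fy=3.5,interpolation=cv2.INTER_CUBIC))
```

```text
(no output)
```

View pics/s10.png

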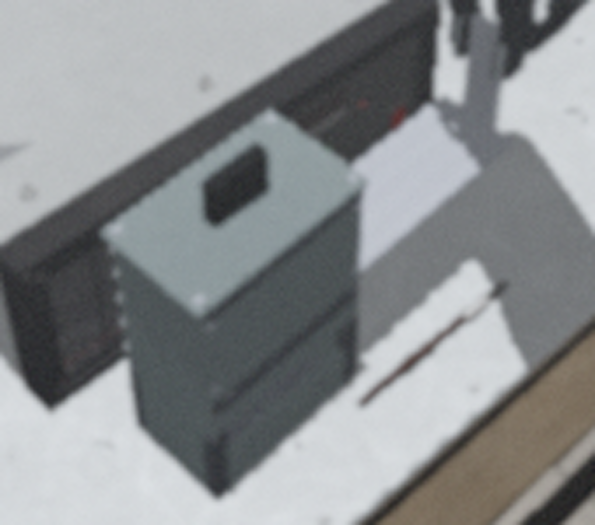

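The cover is on flush and the gate is far out, with the tab held at about (480,100). It takes 36 N without moving, so it's at a hard stop. I'll release and check.

>>> drive_tool --deltas '[[[-4,0,0],[0,0,0]],[[0,0,0],[0,0,0]],[[0,0,0],[0,0,0]]]'

```text
t: 37.97
position: [0.4805, -0.0842, 0.1793]
tool_rot: [-2.281, 2.156, 0.002]
force: [-1.9, 10.4, 7.3]
finger_gap: 0.32
grip_force: 39.9
```

>>> drive_tool --deltas '[[[0,0,0],[0,0,0]],[[0,0,0],[0,0,0]],[[0,0,0],[0,0,0]],[[0,0,0],[0,0,0]],[[0,0,-20],[0,0,0]],[[0,0,-30],[0,0,0]],[[0,0,-30],[0,0,0]],[[-20,0,-30],[0,0,0]],[[-30,0,-30],[0,0,0]],[[-20,0,-20],[0,0,0]],[[0,0,0],[0,0,0]],[[0,0,0],[0,0,0]]]' --claw 0.6

```text
t: 38.97
position: [0.4771, -0.0163, 0.3388]
tool_rot: [-2.282, 2.158, -0.004]
force: [-0.3, -0.2, -0.7]
finger_gap: 0.601
grip_force: 0.0
```

Run:
```python
from h import *
im=arm.grab_frame('wrist'); cv2.imwrite('pics/w11.png',im)
print(arm.state()['position'],yaw())
for d in arm.tip_of('gate_grip','wrist')[:2]: print(d['conf'],d['at'],px2w('wrist',d['at'],.174))
print('exp tab top',w2px('wrist',[.4807,-.0862,.192]),w2px('wrist',[.4805,-.0842,.192]))
for d in arm.tip_of('pot_0_mid','wrist')[:3]: print('pot',d)
```

```text
[ 0.47684813 -0.01680849  0.33757111] -86.84518140851124
0.95 [317.2, 108.3] [ 0.48266342 -0.08758692  0.174     ]
exp tab top [319.48535661 111.44581659] [319.59543822 114.01635652]
```

View pics/w11.png

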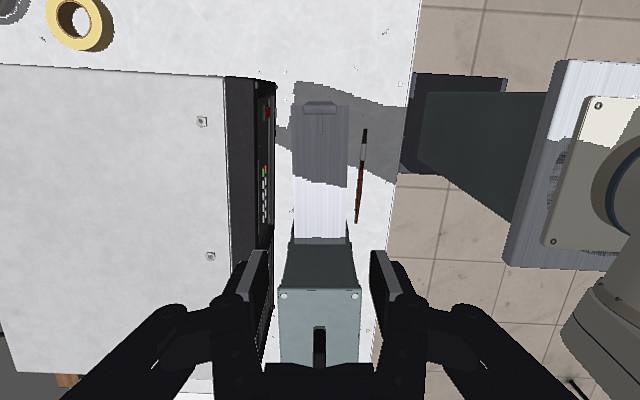

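The gate tab is at about (320,106), which is y of roughly -0.087 m and matches the 116 mm end stop. The cover is on, and the brush and tape have not moved. I'll hand in.

```bash
python3 -c "
from station import arm
print(arm.job_done())"
```

```text
the job is handed in; nothing more can be done
None
```

I handed the job in at about 39 s of the 210 s: both pots (only two were on the bench) had their lids pressed home and went into the hopper, the cover was pressed flush at both ends, and then the gate was drawn to its end stop; I couldn't see into the tray to confirm that the pots fell.

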